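# Size a tumbler collar on the step mandrel and put it on its stand

### The job

Take the loose collar from the square cork mat, slide it down over the stepped sizing mandrel until it stops, and press it gently level and home there to see which step it fits: the higher it stops, the smaller its bore. Then put it fully down over the peg of the stand that belongs to that size (smallest bore on the slim peg, middle on the medium, largest on the stout) and let go; leave the two spare collars and everything else on the ledge where they are.

Things in the scene. Friction and masses are not known exactly. Their poses are not given: they have to be found in the camera images.
- ring_a: plain white plastic collar, outer diameter 56 mm, 16 mm high, upright bore right through; origin at the centre of its underside, z up. The three collars look alike but for the bore: 26, 33 and 40 mm; which is which is not told, nor which lies where. About 30 g. One collar starts on the square cork mat (the one to size), the other two on the long cork mat (leave them)
- ring_b: plain white plastic collar, outer diameter 56 mm, 16 mm high, upright bore right through; origin at the centre of its underside, z up. The three collars look alike but for the bore: 26, 33 and 40 mm; which is which is not told, nor which lies where. About 30 g. One collar starts on the square cork mat (the one to size), the other two on the long cork mat (leave them)
- ring_c: plain white plastic collar, outer diameter 56 mm, 16 mm high, upright bore right through; origin at the centre of its underside, z up. The three collars look alike but for the bore: 26, 33 and 40 mm; which is which is not told, nor which lies where. About 30 g. One collar starts on the square cork mat (the one to size), the other two on the long cork mat (leave them)
- gauge: fixed sizing mandrel: a stepped upright aluminium spindle, clamped in a round white foot (90 mm across, 10 mm thick, with a clamp collar 56 mm across up to 24 mm). Origin on the axis at table level, z up. The spindle is set 0 to 14 mm above its lowest setting, differently each time, not told; it is rigid. Its tip is 97 mm (lowest setting) to 111 mm above the table
- gauge_step (a point): point on the mandrel's axis 24 mm above the table, at the top of the clamp collar. Spindle above it, diameter by height at the lowest setting (all 0 to 14 mm higher): 46 mm to 34; taper to 35.2 mm at 43; straight to 57.2; taper to 28.4 mm at 62.9; straight to 77; taper to 21.6 mm at 82.7; straight to 88; taper to 11 mm at 97. A dark line rings each straight part
- gauge_stop (a point): point on the mandrel's axis 66 mm above the table. Where a collar's underside stops above the table: 39 to 53 mm for the 40 mm bore, 59 to 73 for 33 mm, 79 to 93 for 26 mm. Sized = level, within 1.9 mm of the axis, pressed onto its taper for 0.2 s. A downward push of 4 to 8 N is right; the taper wedges, so their contact force is larger than the push; over 18 N of it is too hard
- stand_slim: the slim collar stand, fixed: steel disc 70 mm across and 8 mm thick with one upright round peg of 18 mm diameter in its centre, peg tapering over its last 8 mm to a tip 56 mm above the table. Origin on the peg axis at table level, z up. A collar that is fully home lies flat on the disc, its underside 8 mm above the table. It is for the 26 mm bore
- stand_medium: the medium collar stand, fixed: steel disc 70 mm across and 8 mm thick with one upright round peg of 25 mm diameter in its centre, peg tapering over its last 8 mm to a tip 56 mm above the table. Origin on the peg axis at table level, z up. A collar that is fully home lies flat on the disc, its underside 8 mm above the table. It is for the 33 mm bore
- stand_stout: the stout collar stand, fixed: steel disc 70 mm across and 8 mm thick with one upright round peg of 32 mm diameter in its centre, peg tapering over its last 8 mm to a tip 56 mm above the table. Origin on the peg axis at table level, z up. A collar that is fully home lies flat on the disc, its underside 8 mm above the table. It is for the 40 mm bore
- mat: square cork mat, 90 x 90 mm, 3 mm thick, fixed; origin at the centre of its underside. The collar to be sized lies on it
- spare_mat: long cork mat, 90 x 170 mm (long along its y), 3 mm thick, fixed; origin at the centre of its underside. The two spare collars lie on it
- cup_steel: steel tumbler, 70 mm across, 95 mm high, with two toothbrushes reaching 195 mm; bystander, loose, origin at the centre of its underside
- cup_glass: glass tumbler, 72 mm across, 100 mm high, with a toothbrush reaching 195 mm; bystander, loose, origin at the centre of its underside
- cup_blue: blue plastic tumbler, 72 mm across, 90 mm high, with a toothbrush reaching 195 mm; bystander, loose, origin at the centre of its underside
- jar: low white jar, 48 mm across, 42 mm high; bystander, loose, origin at the centre of its underside
- soap_dish: white soap dish with a bar of soap, 75 x 55 mm, 28 mm high; bystander, loose, origin at the centre of its underside
- mouthwash: clear bottle, 60 mm across, 170 mm high; bystander, loose, origin at the centre of its underside
Not all that is in view belongs to the job. Leave any green, pink or yellow look-alike of the gauge alone.

How it is judged:
By the outcome, as a careful person would: the job done as asked, in the order asked, and still so for the second after the job is handed in, with the robot touching nothing.
It also fails if it takes over 51 s, if anything falls off the work surface, if the arm or the gripper's body presses on something with over 40 N, if the wrist force passes 120 N, or if a joint passes its speed limit or range.

### The arm

A 6-joint arm with a two-finger parallel gripper is mounted at the origin on the work surface. World frame = base frame: x ahead of the robot, y to its left, z up, the work surface at z = 0. Lengths are in m, angles in rad, forces in N, time in s.
With the tool pointing down it reaches from about 0.35 to 0.95 m from the base axis. Payload 17.4 kg.
Tool frame: the origin (TCP) lies midway between the tips of the shut fingers; the grasp point (between the pads) lies 19 mm behind it; z points along the fingers, y is the direction in which the jaws open and shut (so a half turn about z gives the same grasp; the last joint's range is limited). The gripper opens to 93 mm and grips with 3 to 60 N. Pads are 15 mm wide; open, the fingers measure 128 mm over their backs; the gripper's body (75 mm by 188 mm) begins 65 mm behind the grasp point.
Start: joints at [-1.334, 0.116, 1.442, -0, 1.584, -0.038], TCP at [0.183, -0.65, 0.219] pointing down, gripper open.
Joint ranges: [-2.83, 2.83], [-0.83, 2.19], [0.07, 2.5], [-1.14, 4.28], [0.01, 3], [-2.97, 2.97]. Speed limits (rad/s): [1.89, 1.89, 2.22, 3.14, 3.14, 3.14].

### API

Orientations are given as a unit quaternion [w, x, y, z].
In Python, from plant import status, cams, arm gives the robot as it stands.
- The arm moves only by the tool move_arm, never from a script. Its argument "moves" is a list of rows, each a list of 3 entries, a list of its own where there are three numbers: the finger opening in mm, from 0 to 93, then the shift along the world's x, y, z in mm, then the turn, a rotation vector about the world's x, y, z in degrees. A call has exactly 5 rows; each row shifts and turns the commanded pose from where the row before left it; what a row does not reach is not made up. A row lasts 1/10 s, in which the tool goes at most 50 mm and 8.59 degrees, less where a joint would pass 70% of its speed; a pose out of reach is approached as far as the arm can. A call with a gripper value outside its range is refused whole. The fingers move at their own pace and stop on an object; "force" is the grip in N (left out, the last holds). Time passes only in rows, so rows that do not move let the fingers close, or fill a call up. It gives the time, the measured TCP pose, the force and the opening at its end, in the units of the state.
- status.sense(): the state, without advancing time (a new reading comes with each control period).
- cams.capture(name): name is "scene" or "top" or "wrist"; returns a dict with "img" (420x560x3 uint8, blue, green, red), "fx", "fy", "cx", "cy" (pixels), "R" (3x3) and "t" (3): a world point X has camera coordinates R X + t. Camera axes: x right, y down, z forward; pixel columns grow to the right and rows downward; lengths in m; the calibration is good to about 2 mm. The wrist camera is an equidistant fisheye: a pixel r from the principal point sees the ray r / f radians off the axis. A picture is of the moment at which its call begins. There is no depth.
- arm.finish_job(): hands the job in, once; it reports no verdict.
The state is a dict: "clock": time; "joints": joint angles; "joint_vel": joint speeds; "effort": joint torques, N m; "tool_pos": TCP position; "tcp_rot": TCP orientation; "contact_force": force on the tool from outside, world axes, zero at the start; "torque": the same for the moment, N m; "gripper_width": finger opening in m.
Only numpy, scipy, OpenCV 4.12 (cv2) and the standard library are available. Lean on these libraries where they do the work, as an engineer would, in place of code of your own. Each camera call takes 0.05 s, during which the arm holds its last target.

## Working session

There is one attempt and no reset: what is moved stays moved. The work goes in short steps, Python scripts to look and compute and a tool call to move; the robot and the scene stay as the last step left them, time stands still between calls to the robot, and variables do not carry over. Pictures are saved under pics/ and viewed, and the job is handed in when it is done.

Besides the shell and the picture viewer there is one more tool, called after ">>>" as name([rows], argument=value, ...), one row to a line, values as JSON. move_arm: Moves the arm, as the interface text tells. Its arguments: {"type":"object","properties":{"moves":{"type":"array","items":{"type":"array"}},"force":{"type":"number"}},"required":["moves"]}

```bash
mkdir -p pics; ls; python3 - <<'E'
from plant import status,cams
import cv2,pickle
s=status.sense();print(s)
for n in ['scene','top','wrist']:
    c=cams.capture(n);cv2.imwrite(f'pics/{n}0.png',c['img']);pickle.dump(c,open(f'pics/{n}0.pkl','wb'))
    print(n,c['fx'],c['cx'],c['cy'],c['R'],c['t'])
E
```

```text
pics
{'clock': 0.0, 'joints': array([-1.33379011e+00,  1.16481725e-01,  1.44226106e+00, -1.34864835e-05,
        1.58400520e+00, -3.77803106e-02]), 'joint_vel': array([-0.00173301,  0.00123181, -0.00014715,  0.00108741,  0.0006251 ,
       -0.00065694]), 'effort': array([ 3.66321365e-04, -7.21271181e+01, -6.22604942e+01,  7.79943913e-02,
        2.38801364e-02, -1.23534192e-04]), 'tool_pos': array([ 0.18310742, -0.64947588,  0.21791067]), 'tcp_rot': array([-5.74131965e-04,  9.90576230e-01,  1.36961302e-01, -6.41571928e-05]), 'contact_force': array([ 0.19768434,  0.09642762, -0.1766464 ]), 'torque': array([ 0.02575159, -0.02977198, -0.00069192]), 'gripper_width': 0.09338349996562585}
scene 456.24941534161667 276.55272197373733 209.08347405947254 [[-0.3734142   0.92748262 -0.01838004]
 [ 0.68753177  0.26339725 -0.67669931]
 [-0.6227856  -0.26532599 -0.73603004]] [ 0.18272461 -0.33092228  1.61254182]
top 456.39005478853505 290.84597038929275 209.52476016502666 [[ 0.01788372 -0.9997962  -0.009366  ]
 [-0.99877722 -0.01743211 -0.04626205]
 [ 0.04608936  0.01018189 -0.99888543]] [0.02486285 0.53273634 1.24155077]
wrist 325.19226210127806 280.5588828570279 208.9525031213567 [[ 2.70469823e-01 -9.62728442e-01 -1.46879884e-04]
 [-9.27275684e-01 -2.60550708e-01  2.68836631e-01]
 [-2.58854940e-01 -7.25759978e-02 -9.63185779e-01]] [-0.67468538 -0.03129829  0.38917109]
```

View pics/scene0.png

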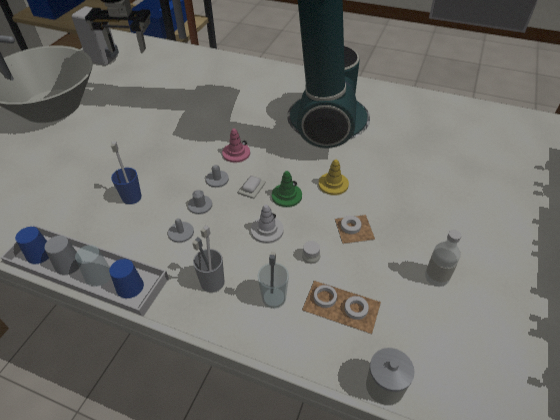

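View pics/top0.png

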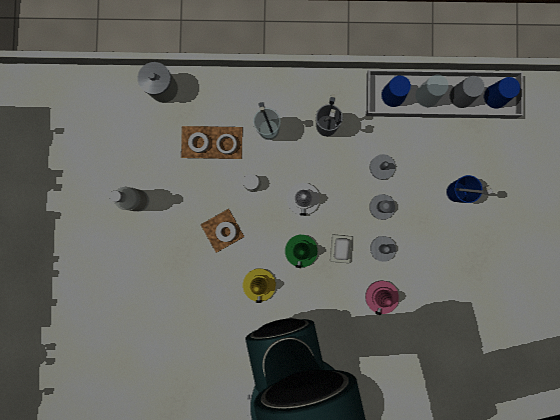

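View pics/wrist0.png

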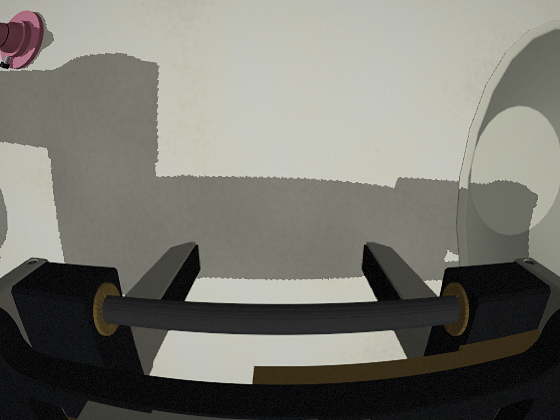

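The scene view shows the candidates. In the top view:
- The square mat with its collar is at (226,231).
- The spare collars are at (199,142) and (228,144).
- The grey-white gauge is at (305,198).
- The look-alikes are green (301,250), yellow (259,285) and pink (382,296).
- The three stands are at (383,167), (382,207) and (383,248).

I'll zoom in to measure.

```bash
cat > h.py <<'E'
import numpy as np,cv2,pickle
def ray(c,u,v):
    d=np.array([(u-c['cx'])/c['fx'],(v-c['cy'])/c['fy'],1.]);R=np.array(c['R']);t=np.array(c['t'])
    return -R.T@t, R.T@d
def onz(c,u,v,z):
    o,d=ray(c,u,v);return o+d*(z-o[2])/d[2]
def proj(c,X):
    p=np.array(c['R'])@np.array(X)+np.array(c['t']);return c['fx']*p[0]/p[2]+c['cx'],c['fy']*p[1]/p[2]+c['cy']
def crop(c,u0,v0,w,h,k,name):
    cv2.imwrite(name,cv2.resize(c['img'][v0:v0+h,u0:u0+w],None,fx=k,fy=k,interpolation=cv2.INTER_CUBIC))
E
python3 - <<'E'
from h import *
c=pickle.load(open('pics/top0.pkl','rb'));crop(c,175,115,240,160,3,'pics/topz.png')
c=pickle.load(open('pics/scene0.pkl','rb'));crop(c,160,120,230,210,3,'pics/scenez.png')
crop(c,160,150,90,100,6,'pics/stands.png')
E
```

```text
(no output)
```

View pics/topz.png

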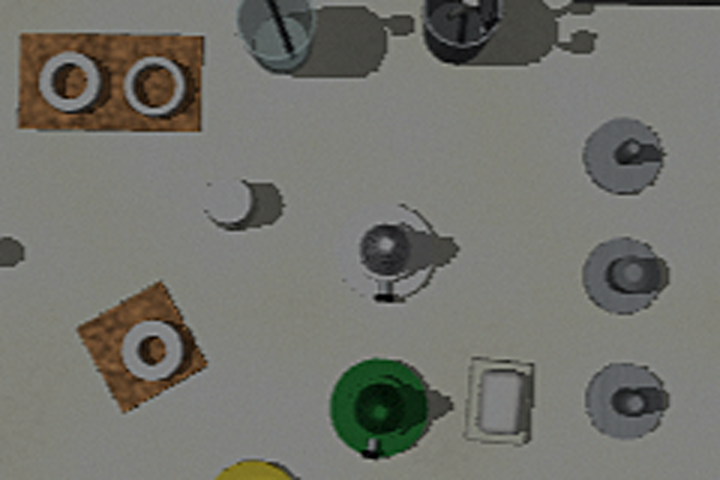

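View pics/scenez.png

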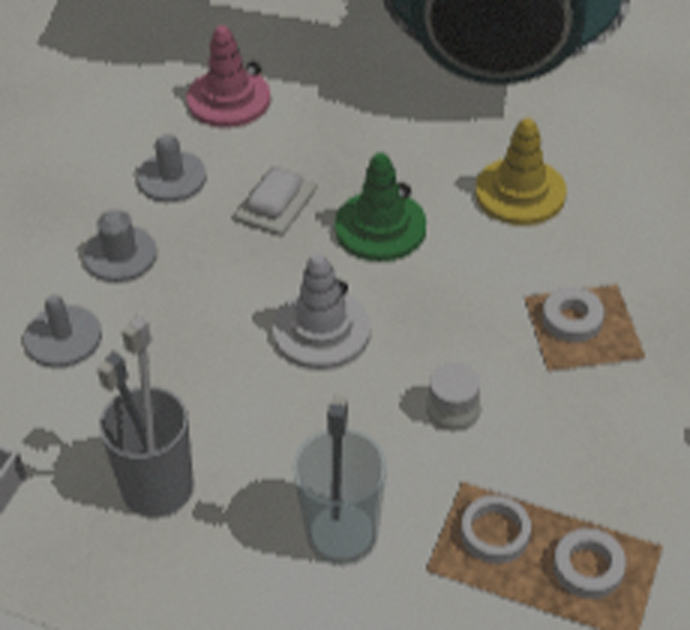

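View pics/stands.png

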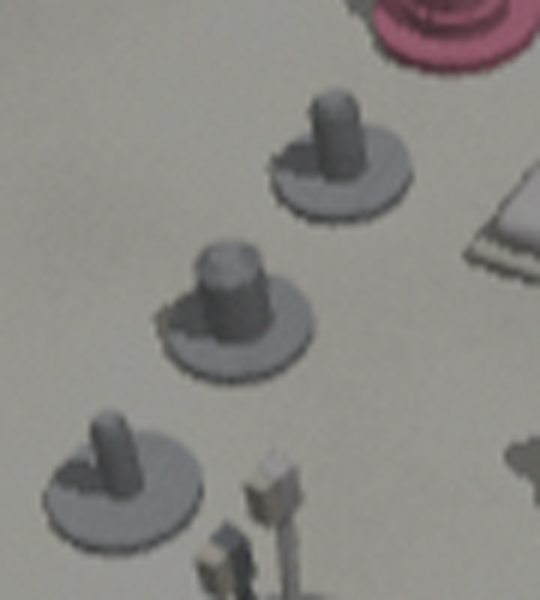

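Top crop: the collar on the square mat is at crop (153,350), which is full-image (226,231.7), and its bore looks smallest. Scene crop: the gauge is the only uncoloured stepped spindle. The pegs, from far to near, are slim, stout and medium. Next I'll measure them.

```bash
python3 - <<'E'
from h import *
c=pickle.load(open('pics/top0.pkl','rb'));im=c['img'].astype(int)
hsv=cv2.cvtColor(c['img'],cv2.COLOR_BGR2HSV)
print('mat',hsv[231,206],'ring',hsv[231,218],hsv[224,226],'disc',hsv[160,376],hsv[167,372],'table',hsv[180,350],'foot',hsv[205,296],hsv[212,305])
for v in (190,200,207): print([tuple(hsv[v,u]) for u in range(284,330,2)])
for (a,b,w,h) in [(360,145,50,45),(360,185,50,45),(360,226,50,45)]:
    S=c['img'][b:b+h,a:a+w].astype(int)
E
```

```text
mat [ 15 141 103] ring [ 90   4 130] [110   6 129] disc [105  10  98] [100   8  95] table [ 34  16 130] foot [105   4 134] [30  8 68]
[(np.uint8(45), np.uint8(8), np.uint8(131)), (np.uint8(35), np.uint8(12), np.uint8(129)), (np.uint8(38), np.uint8(8), np.uint8(127)), (np.uint8(90), np.uint8(4), np.uint8(129)), (np.uint8(120), np.uint8(2), np.uint8(129)), (np.uint8(90), np.uint8(2), np.uint8(131)), (np.uint8(60), np.uint8(4), np.uint8(132)), (np.uint8(75), np.uint8(4), np.uint8(140)), (np.uint8(105), np.uint8(7), np.uint8(71)), (np.uint8(120), np.uint8(14), np.uint8(36)), (np.uint8(135), np.uint8(16), np.uint8(31)), (np.uint8(135), np.uint8(12), np.uint8(44)), (np.uint8(30), np.uint8(4), np.uint8(68)), (np.uint8(170), np.uint8(11), np.uint8(69)), (np.uint8(0), np.uint8(2), np.uint8(118)), (np.uint8(75), np.uint8(4), np.uint8(135)), (np.uint8(120), np.uint8(4), np.uint8(141)), (np.uint8(26), np.uint8(30), np.uint8(60)), (np.uint8(38), np.uint8(8), np.uint8(133)), (np.uint8(45), np.uint8(8), np.uint8(130)), (np.uint8(30), np.uint8(6), np.uint8(128)), (np.uint8(36), np.uint8(10), np.uint
[... 1384 characters left out ...]
p.uint8(90), np.uint8(3), np.uint8(97)), (np.uint8(90), np.uint8(4), np.uint8(140)), (np.uint8(90), np.uint8(2), np.uint8(143)), (np.uint8(110), np.uint8(5), np.uint8(150)), (np.uint8(75), np.uint8(3), np.uint8(152)), (np.uint8(30), np.uint8(4), np.uint8(72)), (np.uint8(0), np.uint8(5), np.uint8(55)), (np.uint8(90), np.uint8(2), np.uint8(138)), (np.uint8(0), np.uint8(0), np.uint8(134)), (np.uint8(90), np.uint8(2), np.uint8(126)), (np.uint8(30), np.uint8(27), np.uint8(57)), (np.uint8(60), np.uint8(4), np.uint8(133)), (np.uint8(40), np.uint8(6), np.uint8(130)), (np.uint8(30), np.uint8(12), np.uint8(131)), (np.uint8(40), np.uint8(12), np.uint8(129)), (np.uint8(42), np.uint8(10), np.uint8(127))]
```

```bash
cat > meas.py <<'E'
from h import *
def fit(m):
    cs,_=cv2.findContours(m,cv2.RETR_EXTERNAL,cv2.CHAIN_APPROX_NONE)
    k=max(cs,key=cv2.contourArea);h=cv2.convexHull(k)
    return cv2.fitEllipse(k),cv2.contourArea(k),k
for n,wins in [('top',dict(slim=(360,145,50,45),stout=(360,186,48,44),medium=(360,226,50,45),foot=(280,175,50,45),mat=(195,202,54,54))),
 ('scene',dict(slim=(164,218,36,26),stout=(184,186,36,30),medium=(203,163,32,27),foot=(246,215,42,30),mat=(330,208,50,40)))]:
    c=pickle.load(open(f'pics/{n}0.pkl','rb'))
    im=cv2.GaussianBlur(c['img'],(3,3),0).astype(int);d=im[...,0]-im[...,2]
    V=im.max(2)
    for k,(a,b,w,h) in wins.items():
        D=d[b:b+h,a:a+w];W=V[b:b+h,a:a+w]
        if k=='mat': m=((D>-12)&(W>100)).astype(np.uint8)
        else: m=(D>-2).astype(np.uint8)
        if k=='mat':
            mm=(D<-15).astype(np.uint8)
            cs,_=cv2.findContours(mm,cv2.RETR_EXTERNAL,cv2.CHAIN_APPROX_NONE);q=max(cs,key=cv2.contourArea)
            print(n,'matrect',cv2.minAreaRect(q+np.array([a,b])))
            # ring component: white inside the mat hull
            hm=np.zeros_like(mm);cv2.fillConvexPoly(hm,cv2.convexHull(q),1);m=m&hm
        (e,ar,kk)=fit(m)
        u,v=e[0][0]+a,e[0][1]+b
        z={'mat':.019,'foot':.010}.get(k,.008)
        P=onz(c,u,v,z);o=-np.array(c['R']).T@c['t'];s=np.linalg.norm(P-o)/c['fx']
        print(n,k,'px',round(u,1),round(v,1),'xy',P[:2].round(4),'axes mm',(np.array(e[1])*s*1000).round(1),'ang',round(e[2]))
        big=cv2.resize(c['img'][b:b+h,a:a+w],None,fx=6,fy=6);cv2.ellipse(big,((e[0][0]*6+3,e[0][1]*6+3),(e[1][0]*6,e[1][1]*6),e[2]),(0,0,255),1)
        cv2.imwrite(f'pics/f_{n}_{k}.png',big)
E
python3 meas.py; python3 -c "
import cv2,numpy as np
r=[np.hstack([cv2.resize(cv2.imread(f'pics/f_{n}_{k}.png'),(160,150)) for k in ['slim','stout','medium','foot','mat']]) for n in ['top','scene']]
cv2.imwrite('pics/fits.png',np.vstack(r))"
```

```text
top slim px 378.5 163.3 xy [ 0.6647 -0.2057] axes mm [ 71.6 122.3] ang 140
top stout px 382.1 206.3 xy [ 0.5457 -0.2167] axes mm [69.2 70.5] ang 19
top medium px 382.9 248.2 xy [ 0.4306 -0.22  ] axes mm [72.2 73. ] ang 117
top foot px 302.5 199.4 xy [0.5609 0.0027] axes mm [85.6 95.3] ang 171
top matrect ((221.8424072265625, 230.06732177734375), (33.42204284667969, 33.497745513916016), 60.524105072021484)
top mat px 225.2 231.2 xy [0.4694 0.2124] axes mm [49.8 51.7] ang 24
scene slim px 180.3 230.9 xy [ 0.6594 -0.2164] axes mm [61.8 69.8] ang 79
scene stout px 199.4 202.6 xy [ 0.5454 -0.2188] axes mm [66.  66.3] ang 22
scene medium px 216.7 177.0 xy [ 0.4308 -0.2211] axes mm [63.  64.6] ang 97
scene foot px 266.9 228.4 xy [0.5669 0.003 ] axes mm [72.2 79. ] ang 76
scene matrect ((354.52227783203125, 228.67100524902344), (26.902549743652344, 36.99100875854492), 82.56858825683594)
scene mat px 350.9 223.0 xy [0.4735 0.2131] axes mm [42.  53.7] ang 105
```

View pics/fits.png

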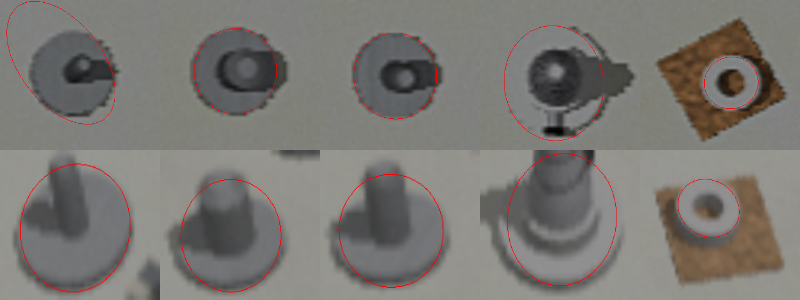

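```bash
python3 - <<'E'
from h import *
from scipy.spatial.transform import Rotation as Ro
c=pickle.load(open('pics/wrist0.pkl','rb'));R=np.array(c['R']);o=-R.T@c['t']
q=[-5.74e-4,.990576,.13696,-6.4e-5];T=Ro.from_quat(q[1:]+q[:1]).as_matrix();p=np.array([.18311,-.64948,.21791])
print('cam in tool',T.T@(o-p),'axes in tool\n',(R@T))
print('tool axes',T)
E
```

```text
cam in tool [ 0.07386197 -0.00018107 -0.16524674] axes in tool
 [[-9.02809633e-04  9.99999085e-01 -1.00786028e-03]
 [-9.63177249e-01 -1.14054490e-03 -2.68864809e-01]
 [-2.68865712e-01  7.28014349e-04  9.63177397e-01]]
tool axes [[ 9.62483878e-01  2.71338725e-01 -2.84024039e-04]
 [ 2.71338872e-01 -9.62483227e-01  1.11965128e-03]
 [ 3.04363767e-05 -1.15471307e-03 -9.99999333e-01]]
```

>>> move_arm([
  [90, [10, 40, 10], [0, 0, -4]],
  [90, [15, 47, 8], [0, 0, -4]],
  [90, [15, 47, 0], [0, 0, -4]],
  [90, [15, 47, 0], [0, 0, -3.7]],
  [90, [15, 47, 0], [0, 0, 0]],
], force=10)

```text
clock: 0.65
tool_pos: [0.2533, -0.4198, 0.2364]
tcp_rot: [-0.0, 1.0, -0.001, 0.0]
contact_force: [1.2, 0.2, 0.2]
gripper_width: 0.0898
```

>>> move_arm([
  [90, [20, 46, 0], [0, 0, 0]],
  [90, [20, 46, 0], [0, 0, 0]],
  [90, [20, 46, 0], [0, 0, 0]],
  [90, [20, 46, 0], [0, 0, 0]],
  [90, [20, 46, 0], [0, 0, 0]],
])

```text
clock: 1.15
tool_pos: [0.3529, -0.1905, 0.2367]
tcp_rot: [0.0, 1.0, 0.0, 0.0]
contact_force: [0.3, 0.3, 0.6]
gripper_width: 0.0903
```

>>> move_arm([
  [90, [20, 46, 0], [0, 0, 0]],
  [90, [20, 46, 0], [0, 0, 0]],
  [90, [20, 46, 0], [0, 0, 0]],
  [90, [20, 46, 0], [0, 0, 0]],
  [90, [20, 46, 0], [0, 0, 0]],
])

```text
clock: 1.65
tool_pos: [0.4527, 0.0391, 0.2368]
tcp_rot: [0.0, 1.0, 0.001, 0.0]
contact_force: [1.2, -1.8, -0.3]
gripper_width: 0.0903
```

>>> move_arm([
  [90, [10, 46, -10], [0, 0, 0]],
  [90, [7, 46, -10], [0, 0, 0]],
  [90, [0, 46, -10], [0, 0, 0]],
  [90, [0, 30, -6], [0, 0, 0]],
  [90, [0, 0, 0], [0, 0, 0]],
])

```text
clock: 2.15
tool_pos: [0.4687, 0.2077, 0.1991]
tcp_rot: [0.0, 1.0, 0.002, -0.001]
contact_force: [0.2, -0.8, -0.2]
gripper_width: 0.0903
```

```bash
cat > look.py <<'E'
import sys
from h import *
from plant import cams,status
n=sys.argv[1];tag=sys.argv[2]
c=cams.capture(n);c['s']=status.sense();pickle.dump(c,open(f'pics/{tag}.pkl','wb'));cv2.imwrite(f'pics/{tag}.png',c['img'])
s=c['s'];print(s['clock'],s['tool_pos'].round(4),s['tcp_rot'].round(4),s['contact_force'].round(2),s['gripper_width'],s['joints'].round(2))
E
python3 look.py wrist w1
```

```text
2.2 [0.469  0.2061 0.1998] [ 3.0e-04  1.0e+00  1.8e-03 -7.0e-04] [-0.1  -0.4   0.36] 0.09002582937720734 [ 0.36 -0.24  1.81 -0.    1.57  1.93]
```

View pics/w1.png

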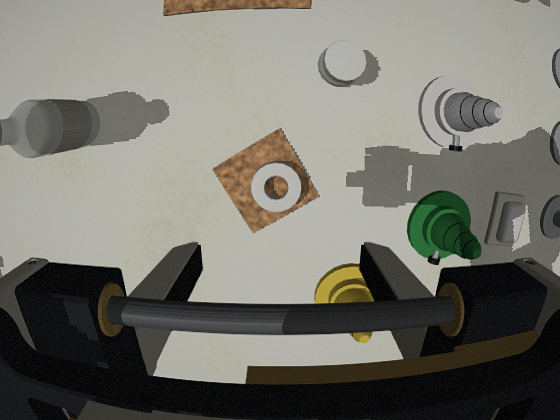

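Wrist view: the collar to be sized is at (276,187) on the square mat, between the open fingers. The gauge is on the right, with its foot at about (447,110). I'll fit the collar in metric space.

```bash
cat >> h.py <<'E'
def fray(c,u,v):
    x=np.array([u-c['cx'],v-c['cy']],float)/np.array([c['fx'],c['fy']]);th=np.linalg.norm(x);d=np.array([*(np.sin(th)*x/max(th,1e-9)),np.cos(th)])
    R=np.array(c['R']);return -R.T@np.array(c['t']),R.T@d
def fonz(c,u,v,z):
    o,d=fray(c,u,v);return o+d*(z-o[2])/d[2]
def fproj(c,X):
    p=np.array(c['R'])@np.array(X)+np.array(c['t']);r=np.hypot(p[0],p[1]);th=np.arctan2(r,p[2]);return c['cx']+c['fx']*th*p[0]/r,c['cy']+c['fy']*th*p[1]/r
def circ(P):
    P=np.asarray(P)[:,:2];w=np.ones(len(P))
    for _ in range(8):
        A=np.c_[2*P,np.ones(len(P))];b=(P**2).sum(1);s=np.linalg.lstsq(A*w[:,None],b*w,rcond=None)[0]
        r=np.sqrt(s[2]+s[0]**2+s[1]**2);e=np.hypot(*(P-s[:2]).T)-r;w=1/(1+(e/.0007)**2)
    return s[:2],r,np.abs(e).mean()
E
python3 - <<'E'
from h import *
c=pickle.load(open('pics/w1.pkl','rb'));im=cv2.GaussianBlur(c['img'],(3,3),0)
a,b,w,h=210,125,115,110
S=im[b:b+h,a:a+w].astype(int);d=S[...,0]-S[...,2]
m=((d>-8)&(S.max(2)>110)).astype(np.uint8)
n,l,st,ce=cv2.connectedComponentsWithStats(m);i=l[187-b-17,276-a] if l[187-b-17,276-a] else l[187-b-18,276-a]
print(st[i],ce[i])
cs,hi=cv2.findContours((l==i).astype(np.uint8),cv2.RETR_CCOMP,cv2.CHAIN_APPROX_NONE)
for k in sorted(cs,key=lambda k:-len(k))[:2]:
    P=[fonz(c,u+a,v+b,.019) for u,v in k[:,0]];print(len(k),circ(P))
E
```

```text
[  42   38   49   48 1360] [65.74117647 61.03161765]
135 (array([0.47103562, 0.21259137]), np.float64(0.02599595943404752), np.float64(0.0003013702089120989))
72 (array([0.47092787, 0.21250825]), np.float64(0.013944640162755513), np.float64(0.0003048385788090505))
```

>>> move_arm([
  [90, [2, 5, -35], [0, 0, 0]],
  [90, [0, 0, -45], [0, 0, 0]],
  [90, [0, 0, -45], [0, 0, 0]],
  [90, [0, 0, -35], [0, 0, 0]],
  [90, [0, 0, 0], [0, 0, 0]],
])

```text
clock: 2.7
tool_pos: [0.4694, 0.2079, 0.0365]
tcp_rot: [0.001, 1.0, -0.0, -0.003]
contact_force: [0.2, 0.8, 0.4]
gripper_width: 0.0899
```

```bash
python3 look.py wrist w2
```

```text
2.75 [0.4708 0.2086 0.0398] [ 6.0e-04  1.0e+00 -1.0e-04 -1.4e-03] [0.1  0.21 0.16] 0.08998188014634097 [ 0.37 -0.13  1.98 -0.    1.29  1.94]
```

View pics/w2.png

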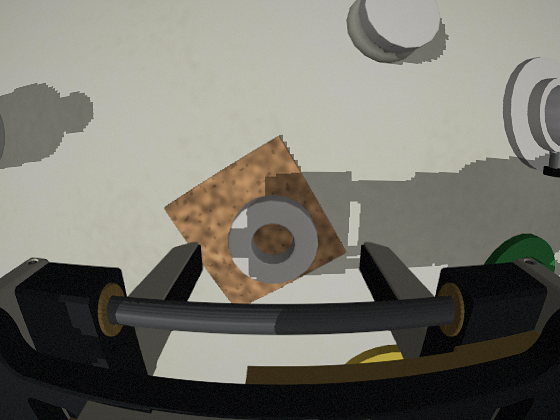

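```bash
python3 - <<'E'
from h import *
c=pickle.load(open('pics/w2.pkl','rb'));im=cv2.GaussianBlur(c['img'],(3,3),0).astype(int)
sat=cv2.cvtColor(c['img'],cv2.COLOR_BGR2HSV)[...,1]
a,b,w,h=222,188,100,100
m=(sat[b:b+h,a:a+w]<45).astype(np.uint8);m=cv2.medianBlur(m,3)
# walk out radially from the bore centre
cx,cy=273-a,239-b;Pi=[];Po=[]
for t in np.linspace(0,2*np.pi,120,endpoint=False):
    v=[(cx+r*np.cos(t),cy+r*np.sin(t)) for r in np.arange(8,49,.5)]
    k=[m[min(h-1,int(round(y))),min(w-1,int(round(x)))] for x,y in v]
    if 1 in k:
        i=k.index(1);Pi.append(fonz(c,v[i][0]+a,v[i][1]+b,.019))
        if 0 in k[i:]: j=i+k[i:].index(0);Po.append(fonz(c,v[j][0]+a,v[j][1]+b,.019))
print(len(Pi),circ(Pi),len(Po),circ(Po))
E
```

```text
120 (array([0.47339918, 0.21260987]), np.float64(0.010660082879896964), np.float64(0.0005301718910862851)) 120 (array([0.47178973, 0.21253819]), np.float64(0.02824917211342044), np.float64(0.0005675053265151825))
```

>>> move_arm([
  [90, [0.5, 4, -10], [0, 0, 0]],
  [90, [0, 0, -12], [0, 0, 0]],
  [90, [0, 0, -8], [0, 0, 0]],
  [90, [0, 0, -4], [0, 0, 0]],
  [90, [0, 0, 0], [0, 0, 0]],
])

```text
clock: 3.25
tool_pos: [0.4718, 0.2138, 0.0062]
tcp_rot: [0.0, 1.0, 0.0, -0.0]
contact_force: [0.5, 0.4, -0.6]
gripper_width: 0.0901
```

```bash
python3 look.py wrist w3
```

```text
3.3 [0.472  0.2139 0.0067] [ 0.e+00  1.e+00  4.e-04 -1.e-04] [ 0.03  0.17 -0.26] 0.08950327189202803 [ 0.38 -0.08  2.    0.    1.23  1.95]
```

View pics/w3.png

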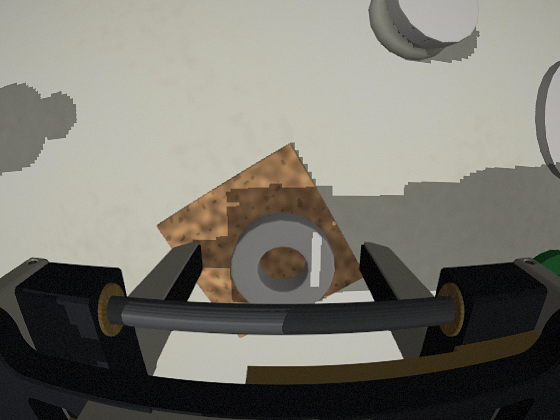

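>>> move_arm([
  [70, [0, -0.8, -1.5], [0, 0, 0]],
  [60, [0, 0, 0], [0, 0, 0]],
  [50, [0, 0, 0], [0, 0, 0]],
  [50, [0, 0, 0], [0, 0, 0]],
  [50, [0, 0, 0], [0, 0, 0]],
], force=12)

```text
clock: 3.8
tool_pos: [0.4721, 0.2131, 0.0053]
tcp_rot: [-0.0, 1.0, 0.0, 0.0]
contact_force: [0.8, 0.6, -0.0]
gripper_width: 0.0545
```

>>> move_arm([
  [50, [0, 0, 0], [0, 0, 0]],
  [50, [0, 0, 0], [0, 0, 0]],
  [50, [0, 0, 10], [0, 0, 0]],
  [50, [0, 0, 20], [0, 0, 0]],
  [50, [0, 0, 20], [0, 0, 0]],
])

```text
clock: 4.3
tool_pos: [0.4719, 0.213, 0.0562]
tcp_rot: [0.0, 1.0, 0.0, -0.0]
contact_force: [0.1, -0.2, -0.0]
gripper_width: 0.0548
```

```bash
python3 look.py wrist w4
```

```text
4.35 [0.4733 0.2136 0.0598] [-7.0e-04  1.0e+00  4.0e-04  1.8e-03] [ 1.84 -0.3   4.54] 0.054267090990814094 [ 0.37 -0.14  1.96  0.    1.32  1.94]
```

View pics/w4.png

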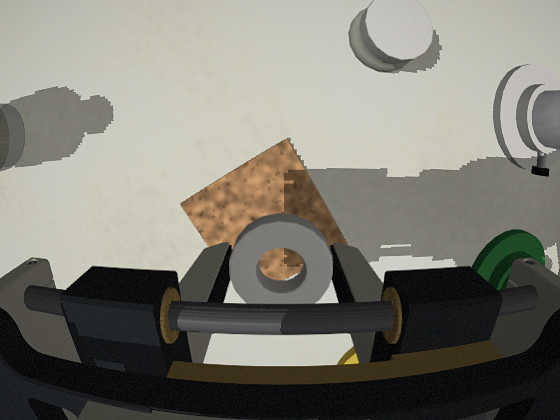

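```bash
cat > heldring.py <<'E'
from h import *
import sys
c=pickle.load(open(f'pics/{sys.argv[1]}.pkl','rb'));tcp=np.array(eval(sys.argv[2]));cx,cy=eval(sys.argv[3]);z=tcp[2]+.0137
g=cv2.GaussianBlur(cv2.cvtColor(c['img'],cv2.COLOR_BGR2GRAY),(3,3),0).astype(float)
import scipy.ndimage as nd
Po=[];rm=float(sys.argv[4]) if len(sys.argv)>4 else 38
for t in np.linspace(np.pi*1.08,np.pi*1.92,60):   # upper arc
    r=np.arange(rm,rm+24,.5);p=nd.map_coordinates(g,[cy+r*np.sin(t),cx+r*np.cos(t)],order=1);d=np.abs(np.gradient(p));i=d.argmax()
    Po.append(fonz(c,cx+r[i]*np.cos(t),cy+r[i]*np.sin(t),z))
ce,r,e=circ(Po);print('outer centre rel TCP mm',((ce-tcp[:2])*1e3).round(2),'r',r*1e3,e*1e3)
Pi=[]
for t in np.linspace(0,2*np.pi,90,endpoint=False):
    r=np.arange(12,36,.5);p=nd.map_coordinates(g,[cy+r*np.sin(t),cx+r*np.cos(t)],order=1);d=np.abs(np.gradient(p));i=d.argmax()
    Pi.append(fonz(c,cx+r[i]*np.cos(t),cy+r[i]*np.sin(t),z))
ce,r,e=circ(Pi);print('bore centre rel TCP mm',((ce-tcp[:2])*1e3).round(2),'r',r*1e3,e*1e3)
E
python3 heldring.py w4 '[.4719,.213,.0562]' '(281,263)'
```

```text
outer centre rel TCP mm [5.41 1.55] r 23.467558788882908 1.35793875161698
bore centre rel TCP mm [ 2.07 -0.36] r 9.734915136409116 1.1035645294971512
```

>>> move_arm([
  [50, [0, 0, 40], [0, 0, 0]],
  [50, [0, 0, 45], [0, 0, 0]],
  [50, [0, -25, 40], [0, 0, 0]],
  [50, [3, -45, 15], [0, 0, 0]],
  [50, [4, -48, 0], [0, 0, 0]],
])

```text
clock: 4.85
tool_pos: [0.4796, 0.0944, 0.1984]
tcp_rot: [-0.0, 1.0, 0.001, 0.002]
contact_force: [1.1, 0.3, -1.1]
gripper_width: 0.0543
```

>>> move_arm([
  [50, [5, -48, 0], [0, 0, 0]],
  [50, [3, -42, 0], [0, 0, 0]],
  [50, [0, -2, 0], [0, 0, 0]],
  [50, [0, 0, 0], [0, 0, 0]],
  [50, [0, 0, 0], [0, 0, 0]],
])

```text
clock: 5.35
tool_pos: [0.487, 0.0038, 0.1952]
tcp_rot: [-0.0, 1.0, 0.001, 0.0]
contact_force: [-0.3, 0.3, -0.3]
gripper_width: 0.0547
```

```bash
python3 look.py wrist w5
```

```text
5.4 [0.487  0.0041 0.1952] [-1.e-04  1.e+00  1.e-03  0.e+00] [ 0.56  0.67 -0.77] 0.05453046964205635 [-0.04 -0.3   1.86  0.    1.57  1.52]
```

View pics/w5.png

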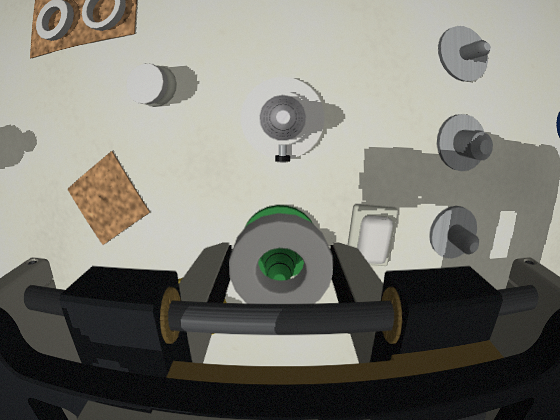

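The mat is now empty and the collar is held at (281,263). The gauge is almost concentric below the camera at (283,117). I'll zoom in for edges.

```bash
python3 - <<'E'
from h import *
c=pickle.load(open('pics/w5.pkl','rb'))
A=cv2.resize(c['img'][67:167,233:333],(400,400),interpolation=cv2.INTER_CUBIC)
B=cv2.resize(c['img'][203:303,231:331],(400,400),interpolation=cv2.INTER_CUBIC)
o=np.clip(np.hstack([A,B]).astype(float)*1.25,0,255).astype(np.uint8);cv2.imwrite('pics/z5.png',o)
print(fproj(c,[.565,.003,.105]),fproj(c,[.565,.003,0.0]))
E
```

```text
(np.float64(281.45543866817354), np.float64(115.20409608049553)) (np.float64(281.140032192195), np.float64(116.75369687244209))
```

View pics/z5.png

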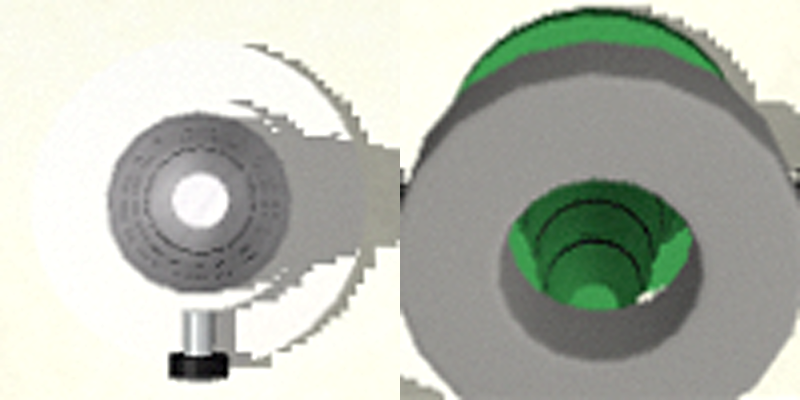

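```bash
python3 - <<'E'
from h import *
c=pickle.load(open('pics/w5.pkl','rb'));tcp=c['s']['tool_pos'];g=cv2.cvtColor(c['img'],cv2.COLOR_BGR2GRAY)
a,b=253,92;S=cv2.resize(g[b:b+48,a:a+58],None,fx=4,fy=4,interpolation=cv2.INTER_CUBIC)
# bright tip disc
m=(S>140).astype(np.uint8);n,l,st,ce=cv2.connectedComponentsWithStats(m)
def px(p): return (p[0]+.5)/4-.5+a,(p[1]+.5)/4-.5+b
for i in range(1,n):
    if 300<st[i][4]<6000: print(st[i],px(ce[i]))
i=min(range(1,n),key=lambda i:np.hypot(*(np.array(px(ce[i]))-[283,117])))
for z in (.097,.104,.111): print('tip',z,fonz(c,*px(ce[i]),z).round(4))
cam=-np.array(c['R']).T@c['t'];print(cam)
# 46mm body
P=[]
import scipy.ndimage as nd
for t in np.linspace(np.pi*.62,np.pi*1.75,80):
    r=np.arange(16,28,.25);p=nd.map_coordinates(g.astype(float),[117+r*np.sin(t),282.7+r*np.cos(t)],order=1);i=np.gradient(p).argmax();P.append((282.7+r[i]*np.cos(t),117+r[i]*np.sin(t)))
for z in (.034,.041,.048):
    print('body46',z,circ([fonz(c,u,v,z) for u,v in P]))
# bore of the held ring: manual rim points
z=tcp[2]+.0137
f=lambda x,y:((x-400+.5)/4-.5+231,(y+.5)/4-.5+203)
Q=[f(500,270),f(702,270),f(600,180),f(600,361),f(530,335),f(672,335),f(530,205),f(672,205)]
ce,r,e=circ([fonz(c,*q,z) for q in Q]);print('bore',ce,r,e,'rel TCP',ce-tcp[:2])
E
```

```text
[  73   69   76   61 3430] (np.float64(280.47208454810493), np.float64(116.24263848396501))
[205 171  27  21 322] (np.float64(308.1172360248447), np.float64(137.54580745341616))
tip 0.097 [0.5643 0.0038 0.097 ]
tip 0.104 [0.5642 0.0038 0.104 ]
tip 0.111 [0.5641 0.0038 0.111 ]
[0.56082184 0.00383666 0.36037844]
body46 0.034 (array([0.56390356, 0.00177404]), np.float64(0.02295180311787995), np.float64(0.0005404890337320922))
body46 0.041 (array([0.56383772, 0.00181842]), np.float64(0.022459321889744976), np.float64(0.0005289252665736327))
body46 0.048 (array([0.56377186, 0.00186266]), np.float64(0.0219669507596701), np.float64(0.0005173423624937772))
bore [0.48526374 0.00356363] 0.013159967043420555 4.2535042653761394e-05 rel TCP [-0.00172    -0.00053198]
```

```bash
python3 - <<'E'
from h import *
c=pickle.load(open('pics/w5.pkl','rb'));g=cv2.cvtColor(c['img'],cv2.COLOR_BGR2GRAY)
a,b=253,92;S=cv2.resize(g[b:b+48,a:a+58],None,fx=4,fy=4,interpolation=cv2.INTER_CUBIC)
S=S[60:140,80:160]
for th in (120,160,180):
    m=(S>th).astype(np.uint8);n,l,st,ce=cv2.connectedComponentsWithStats(m);i=l[40,40];p=ce[i]+[80,60]
    u,v=(p[0]+.5)/4-.5+a,(p[1]+.5)/4-.5+b;print(th,st[i],u,v,fonz(c,u,v,.1).round(4))
E
```

```text
120 [   0    0   71   80 4497] 280.22111963531245 116.60198465643762 [0.564 0.004 0.1  ]
160 [  11   13   57   55 2429] 282.4121552079045 116.64332029641828 [0.5639 0.0022 0.1   ]
180 [  12   15   55   51 2184] 282.52106227106225 116.66231684981685 [0.5639 0.0021 0.1   ]
```

>>> move_arm([
  [50, [40, -1.6, 0], [0, 0, 0]],
  [50, [38.5, 0, 0], [0, 0, 0]],
  [50, [0, 0, -30], [0, 0, 0]],
  [50, [0, 0, -35], [0, 0, 0]],
  [50, [0, 0, 0], [0, 0, 0]],
])

```text
clock: 5.9
tool_pos: [0.5636, 0.0029, 0.1255]
tcp_rot: [-0.0, 1.0, 0.001, -0.003]
contact_force: [-0.3, 0.5, -0.3]
gripper_width: 0.0544
```

>>> move_arm([
  [50, [0, 0, 0], [0, 0, 0]],
  [50, [0, 0, 0], [0, 0, 0]],
  [50, [0, 0, 0], [0, 0, 0]],
  [50, [0, 0, 0], [0, 0, 0]],
  [50, [0, 0, 0], [0, 0, 0]],
])

```text
clock: 6.4
tool_pos: [0.5657, 0.0014, 0.1309]
tcp_rot: [0.0, 1.0, 0.0, 0.001]
contact_force: [0.1, 1.0, -1.2]
gripper_width: 0.0545
```

```bash
python3 look.py wrist w6;python3 look.py top t6; python3 look.py scene s6; python3 - <<'E'
from h import *
c=pickle.load(open('pics/w6.pkl','rb'));A=cv2.resize(c['img'][200:310,225:335],(400,400),interpolation=cv2.INTER_CUBIC)
s=pickle.load(open('pics/s6.pkl','rb'));B=cv2.resize(s['img'][170:250,230:310],(400,400),interpolation=cv2.INTER_CUBIC)
cv2.imwrite('pics/z6.png',np.clip(np.hstack([A,B])*1.3,0,255).astype(np.uint8))
E
```

```text
6.45 [0.5656 0.0014 0.1307] [0.e+00 1.e+00 3.e-04 3.e-04] [ 1.   -0.02  0.14] 0.054325314079218014 [-0.04 -0.09  1.79  0.    1.44  1.53]
6.5 [0.5656 0.0014 0.1305] [-0.e+00  1.e+00  3.e-04  2.e-04] [-0.26  0.14 -0.45] 0.054395422441743134 [-0.04 -0.09  1.79  0.    1.44  1.53]
6.55 [0.5655 0.0014 0.1303] [-0.e+00  1.e+00  3.e-04  1.e-04] [ 0.7   0.45 -0.51] 0.05436984419249885 [-0.04 -0.09  1.79  0.    1.44  1.53]
```

View pics/z6.png

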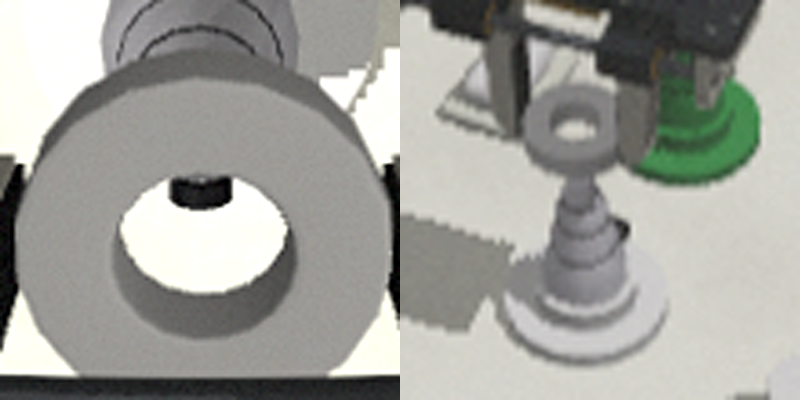

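```bash
python3 - <<'E'
from h import *
s=pickle.load(open('pics/s6.pkl','rb'));t=pickle.load(open('pics/t6.pkl','rb'))
for z in (.01,.1,.1275,.1435): print(z,np.round(proj(s,[.5639,.002,z]),2),np.round(proj(t,[.5639,.002,z]),2))
for n,X in (('x',[.5649,.002,.1435]),('y',[.5639,.003,.1435])): print(n,proj(s,X),proj(t,X))
A=cv2.resize(s['img'][180:240,245:285],(400,600),interpolation=cv2.INTER_CUBIC);A=np.clip(A*1.3,0,255).astype(np.uint8)
for z in np.arange(.02,.15,.01):
    u,v=proj(s,[.5639,.002,z]);cv2.circle(A,(int((u-245+.5)*10),int((v-180+.5)*10)),2,(0,0,255),-1)
cv2.imwrite('pics/z6b.png',A)
E
```

```text
0.01 [267.03 227.48] [302.77 198.28]
0.1 [265.86 205.1 ] [303.36 195.79]
0.1275 [265.48 197.76] [303.56 194.95]
0.1435 [265.25 193.36] [303.68 194.44]
x (np.float64(265.09307481381484), np.float64(193.6265358706528)) (np.float64(303.68264614529846), np.float64(194.0394423442595))
y (np.float64(265.6105315333678), np.float64(193.46376860286074)) (np.float64(303.269921318989), np.float64(194.43733218611862))
```

View pics/z6b.png

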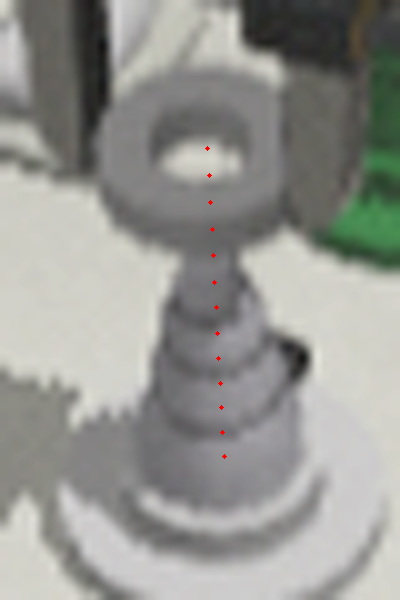

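>>> move_arm([
  [50, [0, 0.5, -6], [0, 0, 0]],
  [50, [0, 0, -6], [0, 0, 0]],
  [50, [0, 0, -6], [0, 0, 0]],
  [50, [0, 0, -5], [0, 0, 0]],
  [50, [0, 0, 0], [0, 0, 0]],
])

```text
clock: 7.05
tool_pos: [0.5651, 0.002, 0.1061]
tcp_rot: [-0.0, 1.0, 0.0, -0.001]
contact_force: [-0.0, -0.2, -0.3]
gripper_width: 0.0544
```

>>> move_arm([
  [50, [0, 0, -1], [0, 0, 0]],
  [50, [0, 0, -2], [0, 0, 0]],
  [50, [0, 0, -2], [0, 0, 0]],
  [50, [0, 0, -2], [0, 0, 0]],
  [50, [0, 0, 0], [0, 0, 0]],
])

```text
clock: 7.55
tool_pos: [0.5654, 0.002, 0.0998]
tcp_rot: [-0.0, 1.0, 0.0, -0.0]
contact_force: [-0.4, -0.7, -0.2]
gripper_width: 0.0541
```

```bash
python3 look.py scene s7; python3 look.py wrist w7;  python3 - <<'E'
from h import *
c=pickle.load(open('pics/w7.pkl','rb'));A=cv2.resize(c['img'][200:310,225:335],(400,400),interpolation=cv2.INTER_CUBIC)
s=pickle.load(open('pics/s7.pkl','rb'));B=cv2.resize(s['img'][180:240,235:295],(400,400),interpolation=cv2.INTER_CUBIC)
cv2.imwrite('pics/z7.png',np.clip(np.hstack([A,B])*1.3,0,255).astype(np.uint8))
E
```

```text
7.6 [0.5654 0.0019 0.1   ] [-0.e+00  1.e+00  4.e-04 -1.e-04] [ 0.72  0.11 -0.63] 0.054363925722794464 [-0.04 -0.06  1.82  0.    1.39  1.53]
7.65 [0.5655 0.0019 0.1001] [-0.e+00  1.e+00  3.e-04 -0.e+00] [-0.49  0.38 -1.53] 0.05476451224350684 [-0.04 -0.07  1.82  0.    1.39  1.53]
```

View pics/z7.png

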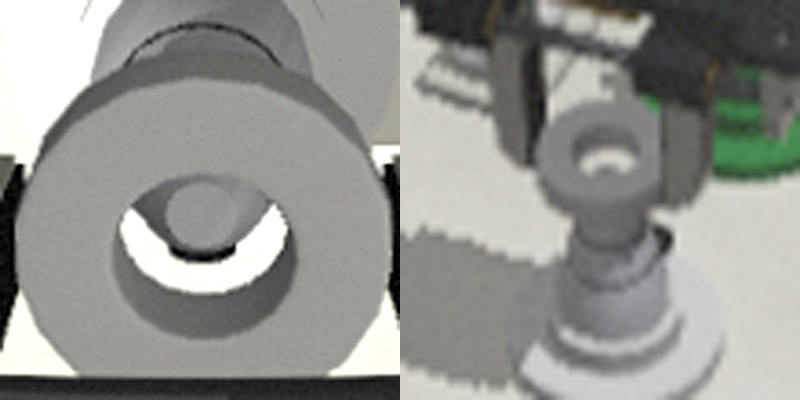

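```bash
python3 - <<'E'
from h import *
c=pickle.load(open('pics/w7.pkl','rb'));tcp=c['s']['tool_pos']
f=lambda x,y:((x+.5)*110/400-.5+225,(y+.5)*110/400-.5+200)
for z in (.097,.104,.111): print('tip',z,fonz(c,*f(202,214),z).round(4), 'r',np.linalg.norm(fonz(c,*f(167,214),z)-fonz(c,*f(238,214),z))/2)
Q=[f(112,248),f(298,248),f(205,172),f(205,338),f(136,310),f(275,310),f(140,200),f(272,200)]
z=tcp[2]+.0137;ce,r,e=circ([fonz(c,*q,z) for q in Q]);print('bore',ce,r,e,'rel',ce-tcp[:2])
E
```

```text
tip 0.097 [0.5633 0.0021 0.097 ] r 0.005520670508289935
tip 0.104 [0.5665 0.0021 0.104 ] r 0.0052908745736647165
tip 0.111 [0.5697 0.0021 0.111 ] r 0.005061078639039498
bore [0.5639384  0.00158599] 0.013171269065958134 0.00012069655712171876 rel [-0.00157269 -0.00033548]
```

>>> move_arm([
  [50, [0, 0.4, -2.5], [0, 0, 0]],
  [50, [0, 0, -2.5], [0, 0, 0]],
  [50, [0, 0, -2.5], [0, 0, 0]],
  [50, [0, 0, -2.5], [0, 0, 0]],
  [50, [0, 0, 0], [0, 0, 0]],
])

```text
clock: 8.15
tool_pos: [0.5653, 0.0024, 0.0896]
tcp_rot: [-0.0, 1.0, 0.0, -0.0]
contact_force: [-0.2, 0.3, -0.1]
gripper_width: 0.054
```

>>> move_arm([
  [50, [0, 0, -1], [0, 0, 0]],
  [50, [0, 0, -1], [0, 0, 0]],
  [50, [0, 0, -0.5], [0, 0, 0]],
  [50, [0, 0, 0], [0, 0, 0]],
  [50, [0, 0, 0], [0, 0, 0]],
])

```text
clock: 8.65
tool_pos: [0.5655, 0.0024, 0.0877]
tcp_rot: [-0.0, 1.0, 0.0, 0.0]
contact_force: [0.3, -0.0, 0.9]
gripper_width: 0.0542
```

```bash
python3 -c "
from plant import status
s=status.sense();print(s['tool_pos'],s['contact_force'],s['torque'])"
```

```text
[0.56553564 0.00236833 0.08768538] [ 0.28264587 -0.00649053  0.86109948] [ 0.06591032 -0.02523929 -0.03619425]
```

>>> move_arm([
  [50, [0, 0, -0.5], [0, 0, 0]],
  [50, [0, 0, -0.5], [0, 0, 0]],
  [50, [0, 0, -0.5], [0, 0, 0]],
  [50, [0, 0, -0.5], [0, 0, 0]],
  [50, [0, 0, 0], [0, 0, 0]],
])

```text
clock: 9.15
tool_pos: [0.5655, 0.0023, 0.0855]
tcp_rot: [-0.0, 1.0, 0.0, -0.0]
contact_force: [0.9, -0.2, -0.7]
gripper_width: 0.0547
```

>>> move_arm([
  [50, [0, 0, -0.5], [0, 0, 0]],
  [50, [0, 0, -0.5], [0, 0, 0]],
  [50, [0, 0, -0.5], [0, 0, 0]],
  [50, [0, 0, 0], [0, 0, 0]],
  [50, [0, 0, 0], [0, 0, 0]],
])

```text
clock: 9.65
tool_pos: [0.5656, 0.0024, 0.0843]
tcp_rot: [0.0, 1.0, 0.0, 0.0]
contact_force: [2.2, -0.6, 0.9]
gripper_width: 0.0544
```

>>> move_arm([
  [50, [0, 0, -0.4], [0, 0, 0]],
  [50, [0, 0, 0], [0, 0, 0]],
  [50, [0, 0, -0.4], [0, 0, 0]],
  [50, [0, 0, 0], [0, 0, 0]],
  [50, [0, 0, 0], [0, 0, 0]],
])

```text
clock: 10.15
tool_pos: [0.5658, 0.0023, 0.0836]
tcp_rot: [0.0, 1.0, 0.0, 0.0]
contact_force: [2.7, 0.1, 5.4]
gripper_width: 0.0544
```

>>> move_arm([
  [50, [0, 0, -0.4], [0, 0, 0]],
  [50, [0, 0, 0], [0, 0, 0]],
  [50, [0, 0, -0.4], [0, 0, 0]],
  [50, [0, 0, 0], [0, 0, 0]],
  [50, [0, 0, 0], [0, 0, 0]],
])

```text
clock: 10.65
tool_pos: [0.566, 0.0023, 0.0832]
tcp_rot: [0.0, 1.0, 0.0, 0.001]
contact_force: [1.6, -0.1, 8.3]
gripper_width: 0.0549
```

>>> move_arm([
  [50, [0.5, 0, 0.2], [0, 0, 0]],
  [50, [0, 0, 0], [0, 0, 0]],
  [50, [0, 0, 0], [0, 0, 0]],
  [50, [0, 0, 0], [0, 0, 0]],
  [50, [0, 0, 0], [0, 0, 0]],
])

```text
clock: 11.15
tool_pos: [0.5661, 0.0023, 0.0831]
tcp_rot: [0.0, 1.0, 0.0, 0.0]
contact_force: [0.7, -1.2, 8.4]
gripper_width: 0.0547
```

```bash
python3 look.py scene s8; python3 look.py wrist w8;  python3 - <<'E'
from plant import status
s=status.sense();print(s['contact_force'],s['torque'])
from h import *
c=pickle.load(open('pics/w8.pkl','rb'));A=cv2.resize(c['img'][200:310,225:335],(400,400),interpolation=cv2.INTER_CUBIC)
s=pickle.load(open('pics/s8.pkl','rb'));B=cv2.resize(s['img'][180:240,235:295],(400,400),interpolation=cv2.INTER_CUBIC)
cv2.imwrite('pics/z8.png',np.clip(np.hstack([A,B])*1.3,0,255).astype(np.uint8))
E
```

```text
11.2 [0.5661 0.0023 0.0832] [0.e+00 1.e+00 4.e-04 2.e-04] [-0.72 -0.47  7.79] 0.05464961409419963 [-0.04 -0.05  1.84 -0.    1.36  1.53]
11.25 [0.5662 0.0023 0.0832] [0.e+00 1.e+00 4.e-04 2.e-04] [ 1.44 -0.51  7.42] 0.054513109956158316 [-0.04 -0.05  1.84 -0.    1.36  1.53]
[ 1.44382593 -0.50902025  7.42026149] [-0.08723451 -0.06031143 -0.0072686 ]
```

View pics/z8.png

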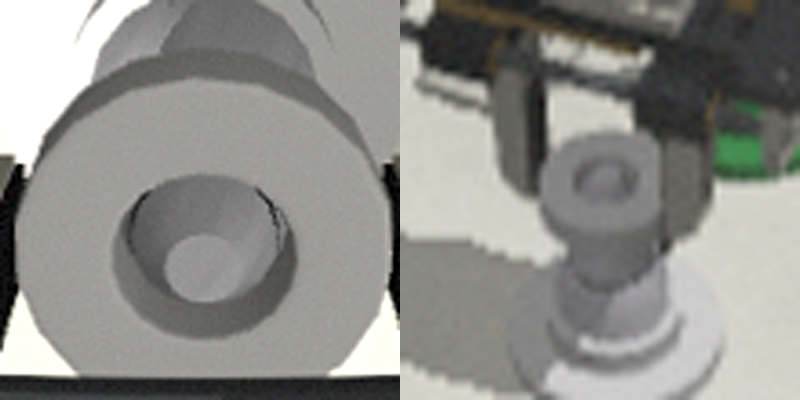

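The collar is seated: underside about 81 mm, push about 8 N, and no tilt in the hand. A small +x force remains, so I'll lift slightly, centre it better and press again.

>>> move_arm([
  [50, [0.3, 0, 1.6], [0, 0, 0]],
  [50, [0, 0, 0], [0, 0, 0]],
  [50, [0, 0, -0.4], [0, 0, 0]],
  [50, [0, 0, -0.4], [0, 0, 0]],
  [50, [0, 0, 0], [0, 0, 0]],
])

```text
clock: 11.75
tool_pos: [0.5663, 0.0023, 0.0835]
tcp_rot: [0.0, 1.0, 0.0, -0.0]
contact_force: [1.0, -0.9, 1.4]
gripper_width: 0.0546
```

>>> move_arm([
  [50, [0, 0, -0.3], [0, 0, 0]],
  [50, [0, 0, 0], [0, 0, 0]],
  [50, [0, 0, -0.2], [0, 0, 0]],
  [50, [0, 0, 0], [0, 0, 0]],
  [50, [0, 0, 0], [0, 0, 0]],
])

```text
clock: 12.25
tool_pos: [0.5664, 0.0024, 0.0832]
tcp_rot: [0.0, 1.0, 0.0, 0.0]
contact_force: [-0.9, -0.8, 5.7]
gripper_width: 0.0545
```

>>> move_arm([
  [50, [0, 0, -0.1], [0, 0, 0]],
  [50, [0, 0, 0], [0, 0, 0]],
  [50, [0, 0, 0], [0, 0, 0]],
  [50, [0, 0, 0], [0, 0, 0]],
  [50, [0, 0, 0], [0, 0, 0]],
])

```text
clock: 12.75
tool_pos: [0.5664, 0.0023, 0.0832]
tcp_rot: [0.0, 1.0, 0.0, 0.0]
contact_force: [-1.6, 0.1, 5.7]
gripper_width: 0.0545
```

```bash
python3 look.py wrist w9; python3 - <<'E'
from h import *
c=pickle.load(open('pics/w9.pkl','rb'));A=cv2.resize(c['img'][200:310,225:335],(400,400),interpolation=cv2.INTER_CUBIC)
c=pickle.load(open('pics/top0.pkl','rb'));B=cv2.resize(c['img'][90:230,320:460],(400,400),interpolation=cv2.INTER_CUBIC)
cv2.imwrite('pics/z9.png',np.clip(np.hstack([A,B])*1.3,0,255).astype(np.uint8))
E
```

```text
12.8 [0.5664 0.0023 0.0832] [0.e+00 1.e+00 4.e-04 1.e-04] [-0.63 -0.9   6.15] 0.05433261372242859 [-0.04 -0.05  1.83 -0.    1.36  1.53]
```

View pics/z9.png

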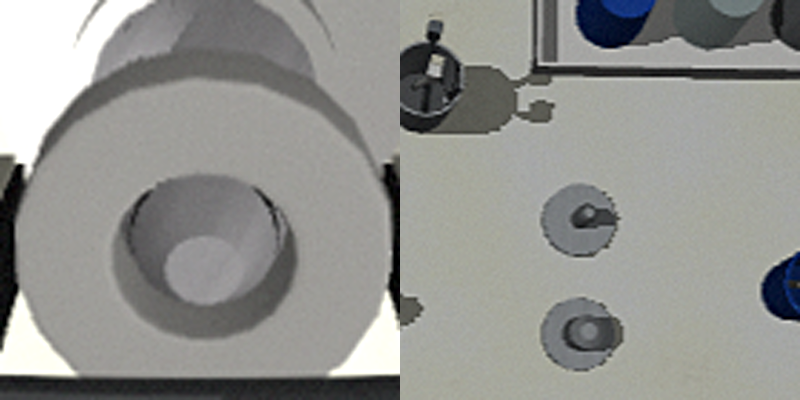

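Sized: stop at about 81 mm, which falls in the 79–93 range, so the bore is 26 mm and the stand is the slim one (far, top px (383,167)). I'll lift off and look at that stand from the same relative camera position as I used for the gauge.

>>> move_arm([
  [50, [0, 0, 5], [0, 0, 0]],
  [50, [0, 0, 15], [0, 0, 0]],
  [50, [0, 0, 35], [0, 0, 0]],
  [50, [0, -10, 40], [0, 0, 0]],
  [50, [2, -45, 17], [0, 0, 0]],
])

```text
clock: 13.3
tool_pos: [0.5692, -0.0509, 0.2001]
tcp_rot: [-0.0, 1.0, 0.002, 0.002]
contact_force: [0.5, -0.4, -0.7]
gripper_width: 0.0544
```

>>> move_arm([
  [50, [5, -48, 0], [0, 0, 0]],
  [50, [6, -48, 0], [0, 0, 0]],
  [50, [7, -48, 0], [0, 0, 0]],
  [50, [1, -10, 0], [0, 0, 0]],
  [50, [0, 0, 0], [0, 0, 0]],
])

```text
clock: 13.8
tool_pos: [0.5872, -0.208, 0.1953]
tcp_rot: [-0.0, 1.0, -0.001, -0.0]
contact_force: [0.1, 0.8, -0.3]
gripper_width: 0.0541
```

>>> move_arm([
  [50, [0, 0, 0], [0, 0, 0]],
  [50, [0, 0, 0], [0, 0, 0]],
  [50, [0, 0, 0], [0, 0, 0]],
  [50, [0, 0, 0], [0, 0, 0]],
  [50, [0, 0, 0], [0, 0, 0]],
])

```text
clock: 14.3
tool_pos: [0.5874, -0.2061, 0.1951]
tcp_rot: [0.0, 1.0, 0.001, 0.0]
contact_force: [0.6, 0.6, -0.1]
gripper_width: 0.0542
```

```bash
python3 look.py wrist w10
```

```text
14.35 [ 0.5874 -0.2062  0.195 ] [0.e+00 1.e+00 7.e-04 1.e-04] [-0.73 -0.27 -0.47] 0.05437138628647111 [-0.38  0.01  1.59  0.    1.54  1.19]
```

View pics/w10.png

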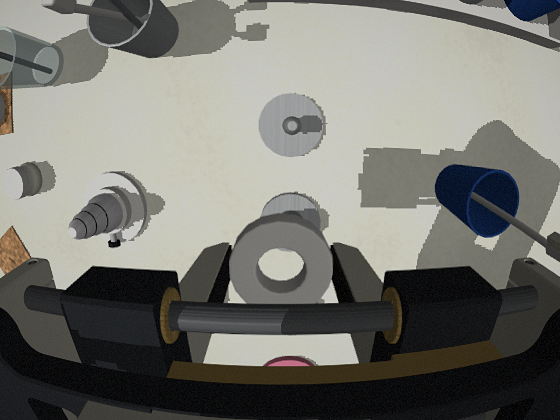

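The slim stand is directly below the camera at (292,125), and the collar is still centred in the hand.

```bash
python3 - <<'E'
from h import *
import scipy.ndimage as nd
c=pickle.load(open('pics/w10.pkl','rb'));tcp=c['s']['tool_pos'];im=cv2.GaussianBlur(c['img'],(3,3),0).astype(float);d=im[...,0]-im[...,2]
P=[]
for t in np.linspace(0.15*np.pi,1.85*np.pi,100):
    r=np.arange(24,42,.25);p=nd.map_coordinates(d,[125+r*np.sin(t),292+r*np.cos(t)],order=1);i=np.gradient(p).argmin();P.append((292+r[i]*np.cos(t),125+r[i]*np.sin(t)))
print('disc',circ([fonz(c,u,v,.008) for u,v in P]))
A=cv2.resize(c['img'][90:160,255:325],(490,490),interpolation=cv2.INTER_CUBIC);cv2.imwrite('pics/z10.png',np.clip(A*1.3,0,255).astype(np.uint8))
cam=-np.array(c['R']).T@c['t'];print(cam,tcp)
E
```

```text
disc (array([ 0.65674544, -0.21688707]), np.float64(0.034599827175767046), np.float64(0.0002644045030070679))
[ 0.66118969 -0.20601052  0.36026861] [ 0.58736597 -0.20623992  0.19503849]
```

View pics/z10.png

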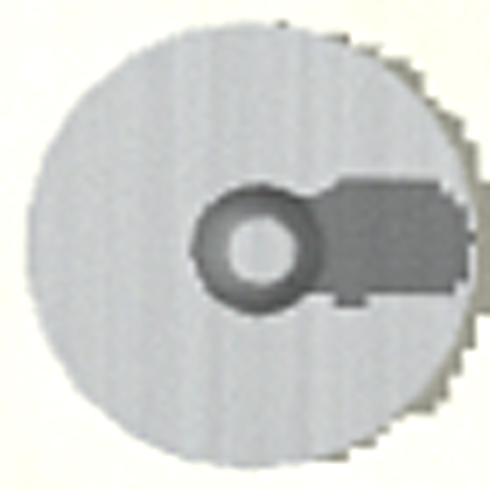

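```bash
python3 - <<'E'
from h import *
c=pickle.load(open('pics/w10.pkl','rb'))
f=lambda x,y:((x+.5)/7-.5+255,(y+.5)/7-.5+90)
print('tip',fonz(c,*f(263,248),.056),'base48',fonz(c,*f(258,250),.048),'r',np.linalg.norm(fonz(c,*f(190,250),.048)-fonz(c,*f(325,250),.048))/2)
E
```

```text
tip [ 0.65707193 -0.21700701  0.056     ] base48 [ 0.65668474 -0.21661801  0.048     ] r 0.009171779998585249
```

>>> move_arm([
  [50, [36, -5, 0], [0, 0, 0]],
  [50, [36, -5, 0], [0, 0, 0]],
  [50, [0, 0, -40], [0, 0, 0]],
  [50, [0, 0, -45], [0, 0, 0]],
  [50, [0, 0, -20], [0, 0, 0]],
])

```text
clock: 14.85
tool_pos: [0.658, -0.2159, 0.0851]
tcp_rot: [-0.001, 1.0, 0.001, -0.002]
contact_force: [-0.4, -0.8, -1.1]
gripper_width: 0.0544
```

>>> move_arm([
  [50, [0, 0, 0], [0, 0, 0]],
  [50, [0, 0, 0], [0, 0, 0]],
  [50, [0, 0, 0], [0, 0, 0]],
  [50, [0, 0, 0], [0, 0, 0]],
  [50, [0, 0, 0], [0, 0, 0]],
])

```text
clock: 15.35
tool_pos: [0.6597, -0.2168, 0.0913]
tcp_rot: [0.0, 1.0, 0.0, 0.001]
contact_force: [-0.8, -1.0, 0.2]
gripper_width: 0.0544
```

```bash
python3 look.py wrist w11; python3 look.py scene s11; python3 - <<'E'
from h import *
c=pickle.load(open('pics/w11.pkl','rb'));A=cv2.resize(c['img'][200:310,225:335],(400,400),interpolation=cv2.INTER_CUBIC)
s=pickle.load(open('pics/s11.pkl','rb'));B=cv2.resize(s['img'][180:250,150:220],(400,400),interpolation=cv2.INTER_CUBIC)
cv2.imwrite('pics/z11.png',np.clip(np.hstack([A,B])*1.3,0,255).astype(np.uint8))
E
```

```text
15.4 [ 0.6596 -0.2168  0.091 ] [2.e-04 1.e+00 4.e-04 6.e-04] [-0.15  0.22 -0.29] 0.054229126775730226 [-0.35  0.22  1.54  0.    1.39  1.22]
15.45 [ 0.6595 -0.2167  0.0906] [2.e-04 1.e+00 3.e-04 4.e-04] [ 0.66  0.74 -1.03] 0.05456628137287274 [-0.35  0.22  1.54 -0.    1.39  1.22]
```

View pics/z11.png

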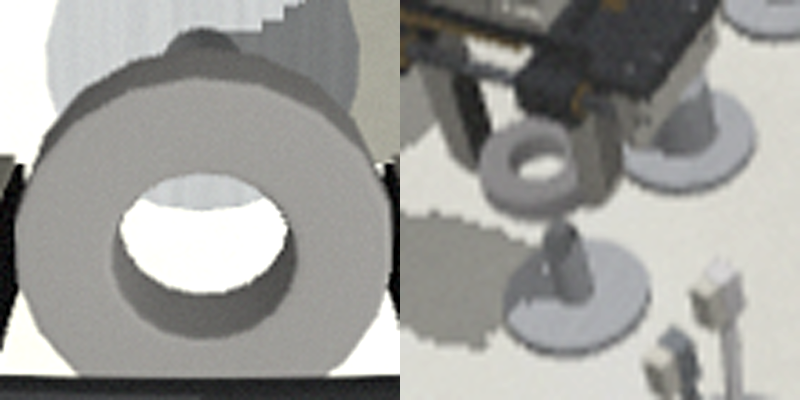

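The collar lines up with the peg in both views, so I'll descend.

>>> move_arm([
  [50, [0, 0, -10], [0, 0, 0]],
  [50, [0, 0, -12], [0, 0, 0]],
  [50, [0, 0, -12], [0, 0, 0]],
  [50, [0, 0, -8], [0, 0, 0]],
  [50, [0, 0, 0], [0, 0, 0]],
])

```text
clock: 15.95
tool_pos: [0.6585, -0.2164, 0.0458]
tcp_rot: [-0.0, 1.0, 0.0, -0.001]
contact_force: [-0.2, -0.5, -0.3]
gripper_width: 0.0546
```

```bash
python3 look.py wrist w12; python3 - <<'E'
from h import *
c=pickle.load(open('pics/w12.pkl','rb'));A=cv2.resize(c['img'][200:310,225:335],(400,400),interpolation=cv2.INTER_CUBIC)
cv2.imwrite('pics/z12.png',np.clip(A*1.3,0,255).astype(np.uint8))
E
```

```text
16.0 [ 0.659  -0.2165  0.047 ] [-3.e-04  1.e+00  4.e-04 -7.e-04] [0.81 0.44 0.64] 0.05447592699412179 [-0.35  0.25  1.57  0.    1.32  1.22]
```

View pics/z12.png

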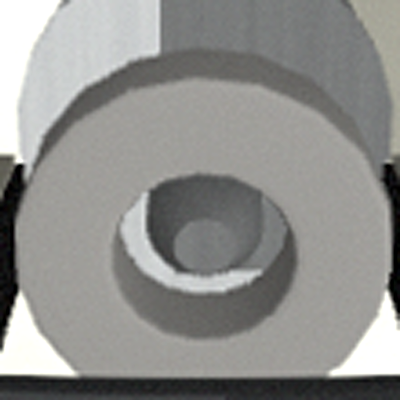

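The peg tip is in the bore, close to centred. Continuing down.

>>> move_arm([
  [50, [0, 0, -10], [0, 0, 0]],
  [50, [0, 0, -10], [0, 0, 0]],
  [50, [0, 0, -8], [0, 0, 0]],
  [50, [0, 0, -4], [0, 0, 0]],
  [50, [0, 0, 0], [0, 0, 0]],
])

```text
clock: 16.5
tool_pos: [0.659, -0.2165, 0.0151]
tcp_rot: [-0.0, 1.0, 0.0, -0.001]
contact_force: [-0.2, 0.1, -0.2]
gripper_width: 0.0543
```

>>> move_arm([
  [50, [0, 0, -1], [0, 0, 0]],
  [50, [0, 0, -1], [0, 0, 0]],
  [50, [0, 0, -1], [0, 0, 0]],
  [50, [0, 0, -1], [0, 0, 0]],
  [50, [0, 0, 0], [0, 0, 0]],
])

```text
clock: 17.0
tool_pos: [0.6593, -0.2166, 0.0119]
tcp_rot: [-0.0, 1.0, 0.0, -0.0]
contact_force: [0.1, -0.1, -0.5]
gripper_width: 0.0546
```

>>> move_arm([
  [50, [0, 0, -0.5], [0, 0, 0]],
  [50, [0, 0, -0.5], [0, 0, 0]],
  [50, [0, 0, -0.5], [0, 0, 0]],
  [50, [0, 0, 0], [0, 0, 0]],
  [50, [0, 0, 0], [0, 0, 0]],
])

```text
clock: 17.5
tool_pos: [0.6593, -0.2166, 0.0105]
tcp_rot: [-0.0, 1.0, 0.0, 0.0]
contact_force: [-0.4, 0.1, -0.4]
gripper_width: 0.0545
```

>>> move_arm([
  [50, [0, 0, -0.4], [0, 0, 0]],
  [50, [0, 0, 0], [0, 0, 0]],
  [50, [0, 0, 0], [0, 0, 0]],
  [50, [0, 0, 0], [0, 0, 0]],
  [50, [0, 0, 0], [0, 0, 0]],
])

```text
clock: 18.0
tool_pos: [0.6594, -0.2166, 0.0103]
tcp_rot: [0.0, 1.0, 0.0, 0.0]
contact_force: [-2.5, 0.4, 3.8]
gripper_width: 0.0544
```

>>> move_arm([
  [60, [0, 0, 0], [0, 0, 0]],
  [66, [0, 0, 0], [0, 0, 0]],
  [72, [0, 0, 0], [0, 0, 0]],
  [76, [0, 0, 0], [0, 0, 0]],
  [76, [0, 0, 0], [0, 0, 0]],
])

```text
clock: 18.5
tool_pos: [0.6593, -0.2166, 0.0099]
tcp_rot: [-0.0, 1.0, 0.0, -0.0]
contact_force: [0.2, -0.5, 0.2]
gripper_width: 0.076
```

>>> move_arm([
  [80, [0, 0, 0], [0, 0, 0]],
  [80, [0, 0, 8], [0, 0, 0]],
  [80, [0, 0, 20], [0, 0, 0]],
  [80, [0, 0, 40], [0, 0, 0]],
  [80, [0, 0, 45], [0, 0, 0]],
])

```text
clock: 19.0
tool_pos: [0.6587, -0.2164, 0.1238]
tcp_rot: [-0.0, 1.0, 0.0, -0.001]
contact_force: [1.3, 0.9, 0.1]
gripper_width: 0.0799
```

>>> move_arm([
  [80, [0, 0, 45], [0, 0, 0]],
  [80, [-35, 0, 25], [0, 0, 0]],
  [80, [-40, 0, 0], [0, 0, 0]],
  [80, [0, 0, 0], [0, 0, 0]],
  [80, [0, 0, 0], [0, 0, 0]],
])

```text
clock: 19.5
tool_pos: [0.584, -0.2167, 0.1942]
tcp_rot: [0.0, 1.0, 0.0, 0.001]
contact_force: [-0.4, 0.4, 0.9]
gripper_width: 0.0801
```

```bash
python3 look.py wrist w13; python3 look.py scene s13; python3 look.py top t13;python3 - <<'E'
from h import *
c=pickle.load(open('pics/w13.pkl','rb'));A=cv2.resize(c['img'][70:180,235:345],(400,400),interpolation=cv2.INTER_CUBIC)
s=pickle.load(open('pics/s13.pkl','rb'));B=cv2.resize(s['img'][190:260,145:215],(400,400),interpolation=cv2.INTER_CUBIC)
cv2.imwrite('pics/z13.png',np.clip(np.hstack([A,B])*1.2,0,255).astype(np.uint8))
E
```

```text
19.55 [ 0.5845 -0.2167  0.1936] [1.e-04 1.e+00 3.e-04 4.e-04] [-0.11  0.14  0.7 ] 0.08015286974523589 [-0.4   0.01  1.59  0.    1.54  1.17]
19.6 [ 0.5848 -0.2166  0.1932] [0.e+00 1.e+00 4.e-04 1.e-04] [ 0.11  0.1  -1.04] 0.08000254589243971 [-0.4   0.01  1.59  0.    1.54  1.17]
19.65 [ 0.5849 -0.2166  0.1929] [-1.e-04  1.e+00  5.e-04 -1.e-04] [ 0.48 -0.91  0.45] 0.08034194209223834 [-0.4   0.01  1.59  0.    1.54  1.17]
```

View pics/z13.png

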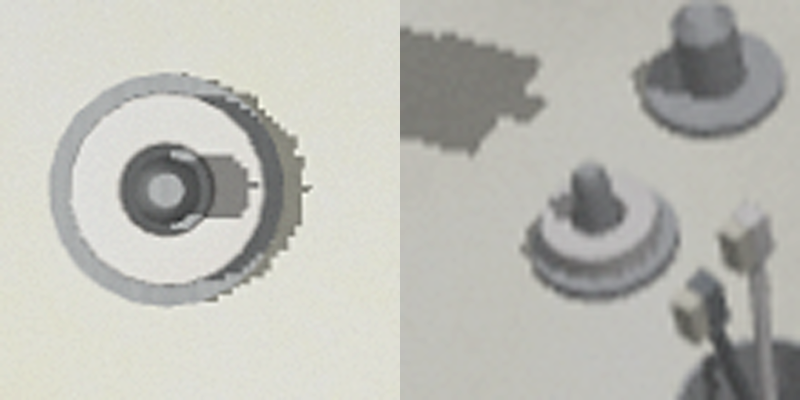

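View pics/s13.png

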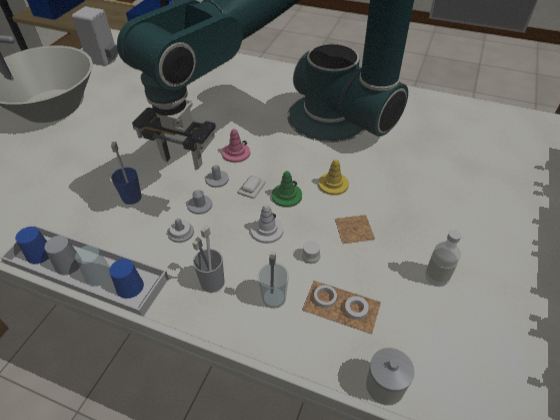

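The final views show the collar flat and concentric on the slim stand at scene (180,229). The square mat is empty, and the spares and bystanders are where they started. I'll hand in after one settling call.

>>> move_arm([
  [80, [0, 0, 0], [0, 0, 0]],
  [80, [0, 0, 0], [0, 0, 0]],
  [80, [0, 0, 0], [0, 0, 0]],
  [80, [0, 0, 0], [0, 0, 0]],
  [80, [0, 0, 0], [0, 0, 0]],
])

```text
clock: 20.15
tool_pos: [0.5844, -0.2166, 0.193]
tcp_rot: [-0.0, 1.0, 0.0, -0.0]
contact_force: [0.5, -0.6, -0.9]
gripper_width: 0.0801
```

```bash
python3 -c "
from plant import arm
print(arm.finish_job())"
```

```text
the job is handed in; nothing more can be done
None
```

The collar from the square mat is the 26 mm one, and it now sits fully down on the slim stand, released. The job was handed in at about 20 s.

**Sizing:** I slid the collar down the mandrel and pressed it twice. The first press peaked at about 8.4 N on the wrist sensor, slightly over the 8 N advised, with a small sideways force. I lifted it slightly, re-centred it and pressed again at about 6 N for over half a second. Its underside stopped about 81 mm above the table, inside the 79–93 mm range for the 26 mm bore. The camera also measured the bore at about 26.3 mm. The contact force on the taper itself could not be read.

**Placing:** It touched down on the stand's disc at the expected height with a force of about 4 N. The last wrist and scene views show it flat and centred around the peg. The two spares and the other objects look unmoved by eye, and the arm is clear of everything.

**Disagreements:**
- **Slim stand position:** the first top-view fit of the slim stand was about 1 cm off, because the outline was wrong. I used the wrist-camera position instead.
- **Wrist camera offset:** when the collar seated on the mandrel, the arm was up to 1 mm from where the wrist camera had predicted. I carried that correction over to the stand.

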